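# Draw one connector from the feeder and lay it in the soldering cradle

### The job

Get one connector ready for soldering: pull the feeder's sprung slide by its black knob all the way out to its stop so that a connector drops into the chute, then ease the slide back home under control, without letting it snap. Pick that connector out of the chute and set it down gently, not dropped, in the cradle so that it rests in both V supports, centred between them, with its thin tail pointing towards the fan. Leave the other connectors in the feeder and do not disturb the bottle, screwdriver and spool.

Things in the scene. Friction and masses are not known exactly. Their poses are not given: they have to be found in the camera images.
- feeder: Fixed bench feeder: dark base plate 285 x 97 mm, 5 mm thick; grey block with an aluminium magazine (133 mm high, at x = 75 to 105 mm) holding three connectors on top of one another; a rail chute in front. Place and yaw vary. Origin: on the table, below the chute, on its middle line; x points from the chute to the magazine (away from the robot), y along the connectors, towards their tails.
- slide (a joint): The feeder's sprung slide: 0 = home, 0.070 m = out at its stop, along the feeder's -x. The spring pulls it home with 3 N at home, rising to 8.3 N at the stop; let go, it snaps back. A connector drops into the chute only in the last 8 mm before the stop, then rolls to the chute's foot; as the slide comes home the next connector drops into it.
- knob_grip (a point): Grip point of the slide's knob: an upright black cylinder, 18 mm diameter, 45 mm high, on the slide's steel tongue (30 mm wide, top 80 mm above the table). The point is on its axis, 18 mm below its top, 107 mm above the table. Moves with the slide; axes as the feeder's. At home it is at feeder x = 15 mm, and the magazine's front, 60 mm from it, rises 26 mm above it.
- chute_foot (a point): Centre of a connector at rest at the chute's foot (feeder x = -70 mm, 28 mm above the table); axes as the feeder's. The chute's two rails, 8 mm thick, at y = -21 and +21 mm slope down to -x and turn up as stops 42 mm high at x = -84 mm. Between them 34 mm are free down to the base plate for the fingers, before and behind the connector. Side plates 30 mm high at y = -37 and +47 mm.
- connector0: The lowest connector in the feeder, the one that drops: a cylinder of 20 mm diameter and 60 mm length, black with a steel knurled middle, 45 g (varies), with a thin steel tail (10 mm diameter, 10 mm long) on one end. Origin: centre of the 60 mm body; its y axis is the cylinder's axis, towards the tail (x and z turn as it rolls).
- connector0_tail (a point): Tip of connector0's tail, 40 mm along y from its origin.
- connector1: The second connector in the magazine, same form; it must stay in the feeder.
- connector2: The third, topmost connector in the magazine, same form; it must stay in the feeder.
- cradle: Soldering cradle, fixed: a dark steel base 85 x 100 x 14 mm with two aluminium V supports, each 10 mm thick along y, at y = -22 and +22 mm, open at the top, 90 degree V, arms 64 mm high. Between them 34 mm of free width for the fingers, down to the base. Place and yaw vary. Origin: under the middle of the base; z up; y runs along the V groove, towards the fan.
- cradle_seat (a point): Where the centre of the connector's 60 mm body must lie: midway between the two V supports, 52 mm above the table. Axes as the cradle's (y along the groove, towards the fan).
- fan: Black square fume fan, fixed, 125 mm wide, 40 mm thick, 135 mm high, standing about 165 mm from the cradle on its +y side. Origin: centre of the underside.
- flux_bottle: Bystander: small capped bottle, 38 mm diameter, 75 mm high, about 105 mm from the cradle on its side away from the fan. Origin: centre of the underside.
- screwdriver: Bystander: screwdriver 170 mm long lying on the table between the cradle and the robot.
- solder_spool: Bystander: standing spool, 60 mm diameter, 50 mm high, behind the cradle. Origin: centre of the underside.
Mind the look-alikes: they are no part of the job. What is shaped like the cradle but purple or red is not meant.

How it is judged:
By the outcome, as a careful person would: the job done as asked, in the order asked, and still so for the second after the job is handed in, with the robot touching nothing.
It also fails if it takes over 58 s, if anything falls off the work surface, if the arm or the gripper's body presses on something with over 40 N, if the wrist force passes 120 N, or if a joint passes its speed limit or range.

### The arm

A 7-joint arm with a two-finger parallel gripper is mounted at the origin on the work surface. World frame = base frame: x ahead of the robot, y to its left, z up, the work surface at z = 0. Lengths are in m, angles in rad, forces in N, time in s.
With the tool pointing down it reaches from about 0.4 to 0.875 m from the base axis. Payload 4.4 kg.
Tool frame: the origin (TCP) lies at the very end of the fingers, on their centre line; the grasp point (between the pads) lies 19 mm behind it; z points along the fingers, y is the direction in which the jaws open and shut (so a half turn about z gives the same grasp; the last joint's range is limited). The gripper opens to 85 mm and grips with 20 to 120 N. Pads are 22 mm wide; open, the fingers measure 114 mm over their backs; the gripper's body (76 mm by 85 mm) begins 54 mm behind the grasp point. The pads swing forward as they close: fully open they stand 13 mm farther back than shut.
Start: joints at [-1.283, 0.628, 0.038, 1.517, -0.027, 0.996, -0.02], TCP at [0.225, 0.61, 0.231] pointing down, gripper open.
Joint ranges: [-3.06, 3.06], [-0.37, 2.12], [-1.25, 1.32], [0.18, 2.47], [-1.1, 4.24], [0.23, 1.98], [-2.94, 2.94]. Speed limits (rad/s): [2.57, 2.57, 3.14, 3.14, 3.14, 3.14, 3.14].

### API

Orientations are given as [roll, pitch, yaw] about the fixed x, y, z axes, in that order (R = Rz(yaw) Ry(pitch) Rx(roll)).
In Python, from rig import robot gives the robot as it stands.
- The arm moves only by the tool move_arm, never from a script. Its argument "series" is one flat list of numbers, 7 for each row, row after row: the shift along the tool's x, y, z in cm, then the turn, a rotation vector about the tool's x, y, z in degrees, then the finger opening in cm, from 0 to 8.54. In form: [x, y, z, ax, ay, az, jaw, x, y, z, ax, ay, az, jaw, ...]. A call has 1 to 8 rows; each row is the pose to reach, as a shift and turn from the pose commanded when the call began, along the tool's axes at that moment; what a row does not reach only later rows make up. A row lasts 1/10 s, in which the tool goes at most 50 mm and 8.59 degrees, less where a joint would pass 70% of its speed; a pose out of reach is approached as far as the arm can. A call with a gripper value outside its range is refused whole. The fingers move at their own pace and stop on an object; the grip force is fixed at half the most. Time passes only in rows, so rows that repeat a pose let the fingers close. It gives the time, the measured TCP pose, the force and the opening at its end, in the units of the state.
- robot.get_obs(): the state, without advancing time (a new reading comes with each control period).
- robot.get_image(name): name is "side" or "top"; returns a dict with "frame" (420x560x3 uint8, red, green, blue), "fx", "fy", "cx", "cy" (pixels), "distortion" ([k1, k2, p1, p2, k3] as OpenCV has them; the pictures are not rectified), "origin" and "attitude" of the camera in the world. Camera axes: x right, y down, z forward; pixel columns grow to the right and rows downward; lengths in m; the calibration is good to about 2 mm. A picture is of the moment at which its call begins. There is no depth.
- robot.job_done(): hands the job in, once; it reports no verdict.
The state is a dict: "clock": time; "q": joint angles; "qvel": joint speeds; "joint_torque": joint torques, N m; "position": TCP position; "ee_rot": TCP orientation; "contact_force": force on the tool from outside, world axes, zero at the start; "torque": the same for the moment, N m; "width": finger opening in m.
Only numpy, scipy, OpenCV 4.12 (cv2) and the standard library are available. Lean on these libraries where they do the work, as an engineer would, in place of code of your own. Each camera call takes 0.05 s, during which the arm holds its last target. There are 200 camera calls.

## Working session

There is one attempt and no reset: what is moved stays moved. The work goes in short steps, Python scripts to look and compute and a tool call to move; the robot and the scene stay as the last step left them, time stands still between calls to the robot, and variables do not carry over. Pictures are saved under pics/ and viewed, about 8 in all and at most 12, crops included, and the job is handed in when it is done.

Besides the shell and the picture viewer there is one more tool, called after "Call:" by a JSON object that holds its "method" and its "body". move_arm: Moves the arm, as the interface text tells. Its arguments: {"type":"object","properties":{"series":{"type":"array","items":{"type":"number"}}},"required":["series"]}

```bash
ls; mkdir -p pics; python3 - <<'E'
from rig import robot
import cv2,json
print(robot.get_obs())
for n in("side","top"):
    d=robot.get_image(n); cv2.imwrite(f"pics/{n}0.png",d["frame"][:,:,::-1]); 
    print(n,{k:v for k,v in d.items() if k!="frame"})
E
```

```text
pics
{'clock': 0.0, 'q': array([-1.28278892,  0.629329  ,  0.03844365,  1.5183615 , -0.0269574 ,
        0.99628769, -0.01996588]), 'qvel': array([ 0.00146839, -0.00228299, -0.00018563, -0.00133202, -0.0006396 ,
        0.00145978, -0.00093262]), 'joint_torque': array([ 1.33735241e-03, -5.63398790e+01,  1.22744501e+00, -1.93454701e+01,
        1.12884268e-02,  1.00147512e-02, -2.12656670e-05]), 'position': array([0.22497852, 0.60916691, 0.23040231]), 'ee_rot': array([-3.13972602e+00,  6.02270420e-05,  2.78784138e+00]), 'contact_force': array([-0.08799844, -0.35136134, -0.64794301]), 'torque': array([-0.01565484,  0.02082496,  0.00573974]), 'width': 0.08526216248420809}
side {'fx': 527.8309132938906, 'fy': 527.8309132938906, 'cx': 274.6060288075157, 'cy': 214.48524918103038, 'distortion': array([0.02210786, 0.        , 0.        , 0.        , 0.        ]), 'origin': array([-0.16906418, -0.76254615,  1.28271955]), 'attitude': array([-2.42366171,  0.01615825, -0.72666294])}
top {'fx': 520.2830582075608, 'fy': 520.2830582075608, 'cx': 278.4692503935839, 'cy': 212.54351674977687, 'distortion': array([-0.07204202,  0.        ,  0.        ,  0.        ,  0.        ]), 'origin': array([0.36496881, 0.03809876, 1.40581379]), 'attitude': array([-3.04392258e+00, -1.83558469e-04, -1.57142050e+00])}
```

View pics/side0.png

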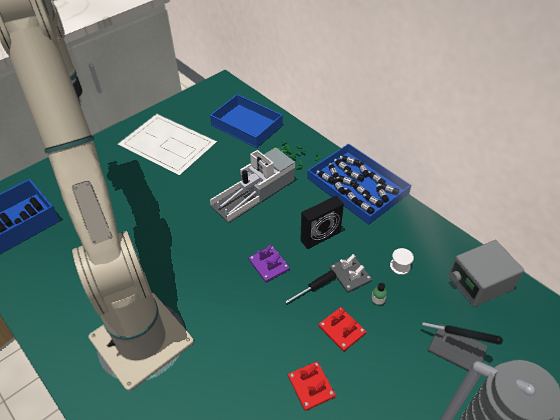

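View pics/top0.png

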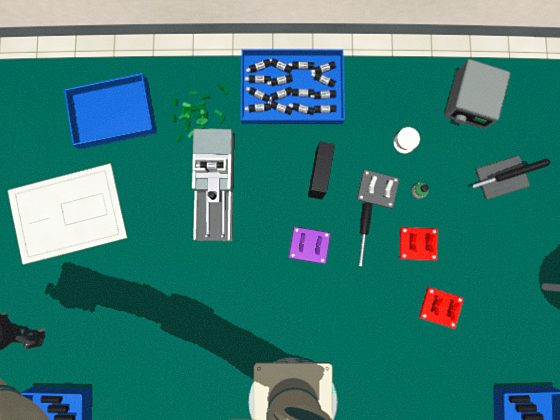

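Side: the feeder is at about (250,190), its knob at (244,175), the grey cradle at (350,270) and the fan at (322,222). Top: the feeder is at (212,185), its knob at (212,195), the cradle at (378,188) and the fan at (322,170). Next I zoom in on both and write helpers.

```bash
cat > h.py <<'E'
import numpy as np,cv2
from scipy.spatial.transform import Rotation as R
from rig import robot
def cam(n):
    d=robot.get_image(n); d['K']=np.array([[d['fx'],0,d['cx']],[0,d['fy'],d['cy']],[0,0,1]]); d['R']=R.from_euler('xyz',d['attitude']).as_matrix(); return d
def ray(d,uv):
    p=cv2.undistortPoints(np.array(uv,float).reshape(-1,1,2),d['K'],np.array(d['distortion'])).reshape(-1,2)
    return np.c_[p,np.ones(len(p))]@d['R'].T
def onplane(d,uv,z):
    r=ray(d,uv); o=np.array(d['origin']); return o+r*((z-o[2])/r[:,2])[:,None]
def tri(d1,u1,d2,u2):
    a,b=ray(d1,[u1])[0],ray(d2,[u2])[0]; o1,o2=map(np.array,(d1['origin'],d2['origin']))
    s=np.linalg.lstsq(np.c_[a,-b],o2-o1,rcond=None)[0]; p,q=o1+s[0]*a,o2+s[1]*b
    return (p+q)/2,np.linalg.norm(p-q)
def proj(d,P):
    P=np.atleast_2d(P)-np.array(d['origin']); Rc=d['R'].T
    return cv2.projectPoints((P@Rc.T).reshape(-1,1,3),np.zeros(3),np.zeros(3),d['K'],np.array(d['distortion']))[0].reshape(-1,2)
def crop(d,x0,y0,x1,y1,s):
    return cv2.resize(d['frame'][y0:y1,x0:x1,::-1],None,fx=s,fy=s,interpolation=cv2.INTER_CUBIC)
def rel(p,yaw,approach=None):
    "shift (cm) in current tool axes to world TCP p, and turn rotvec deg to tool-down with tool yaw (jaw axis y)"
    o=robot.get_obs(); Rc=R.from_euler('xyz',o['ee_rot']); Rt=R.from_euler('xyz',[np.pi,0,yaw])
    return np.round(Rc.inv().apply(np.array(p)-o['position'])*100,2),np.round((Rc.inv()*Rt).as_rotvec(degrees=True),2)
E
python3 - <<'E'
from h import *
t,s=cam('top'),cam('side')
c=np.zeros((600,800,3),np.uint8)
def put(im,x,y): c[y:y+im.shape[0],x:x+im.shape[1]]=im
put(crop(t,185,122,245,247,4),0,0)
put(crop(t,350,160,440,220,4),250,0)
put(crop(s,205,135,305,227,4),250,232)
put(crop(s,325,245,360+35,295,2),655,0)
cv2.imwrite('pics/c1.png',c)
def cont(d,m,name,z,a=60):
    for k in cv2.findContours(m.astype(np.uint8),cv2.RETR_EXTERNAL,cv2.CHAIN_APPROX_NONE)[0]:
        if cv2.contourArea(k)>a:
            r=cv2.minAreaRect(k); b=cv2.boxPoints(r); print(name,np.round(r[0],1),np.round(onplane(d,b,z),3)[:,:2].tolist())
f=t['frame'].astype(int); g=f[...,1]-f[...,0]
m=np.zeros(g.shape,bool); m[:,:]=(abs(f[...,1]-f[...,0])<25)
for (x0,y0,x1,y1,n,z) in [(185,122,245,247,'feeder',.005),(355,160,402,215,'cradle',.014),(305,135,340,205,'fan',.135)]:
    mm=np.zeros_like(m); mm[y0:y1,x0:x1]=m[y0:y1,x0:x1]; cont(t,mm,n,z)
E
```

```text
feeder [212.3 184.6] [[0.428, 0.274], [0.735, 0.273], [0.733, 0.161], [0.426, 0.164]]
cradle [376.1 194.6] [[0.503, -0.163], [0.62, -0.191], [0.598, -0.29], [0.481, -0.261]]
fan [320.9 170.2] [[0.529, -0.034], [0.669, -0.059], [0.661, -0.101], [0.522, -0.076]]
```

View pics/c1.png

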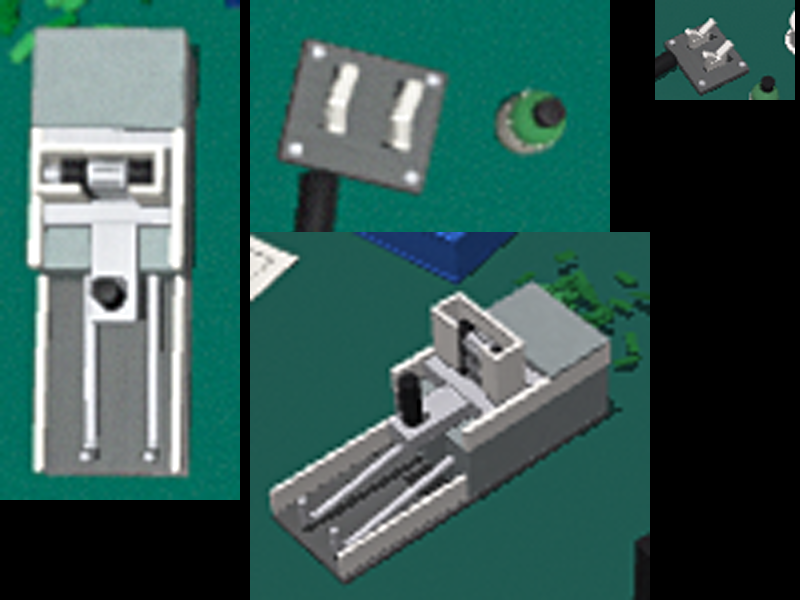

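The crops show the tail on the left (+y), the knob top at top-view (212.3,195) and side-view (244.5,171.5), and the chute stops at top-view (207.5,236) and (222.3,236). The cradle's four screws and its two V supports are also clear. Next: triangulate the feeder, fit the cradle from the screws.

```bash
python3 - <<'E'
from h import *
t,s=cam('top'),cam('side')
def c2(o,x0,y0,x,y,k=4): return (o[0]+(x-x0+.5)/k-.5,o[1]+(y-y0+.5)/k-.5)
T=lambda x,y:c2((185,122),0,0,x,y); S=lambda x,y:c2((205,135),250,232,x,y)
for n,a,b,z in [('knobtop',T(110,290),S(408,378),.125),('stopL',T(90,456),S(303,503),.042),('stopR',T(151,456),S(335,540),.042),
  ('magFL',T(38,197),S(434,352-45),.133),('magFR',T(165,197),S(522,351),.133)]:
    print(n,*tri(t,a,s,b),'plane',onplane(t,[a],z)[0][:2],onplane(s,[b],z)[0][:2])
print('front corners',onplane(t,[T(35,474),T(187,474)],.005)[:,:2])
print('sideplate tops L,R',onplane(t,[T(40,470),T(44,280),T(179,470),T(181,280)],.03)[:,:2])
print('stop rails base',onplane(t,[T(90,440),T(97,330),T(151,440),T(153,330)],[.03,.05,.03,.05][0])[:,:2])
# cradle
for d,box,nm in((t,(355,160,402,215),'top'),(s,(325,245,395,300),'side')):
    f=d['frame'].astype(int); m=np.zeros(f.shape[:2],np.uint8); x0,y0,x1,y1=box
    m[y0:y1,x0:x1]=(f.min(2)>150)[y0:y1,x0:x1]
    n,l,st,c=cv2.connectedComponentsWithStats(m)
    for i in range(1,n): print(nm,st[i],c[i].round(1),'z14',onplane(d,[c[i]],.015)[0][:2].round(4),'z64',onplane(d,[c[i]],.058)[0][:2].round(4))
E
```

```text
knobtop [0.53596867 0.20217426 0.12894114] 0.00014960212277562157 plane [0.53655904 0.20263916] [0.53831297 0.20550907]
stopL [0.43846581 0.22558434 0.03706158] 0.0009624914488636923 plane [0.43780192 0.22517471] [0.43644931 0.22139036]
stopR [0.43913288 0.1867088  0.02425351] 0.000904894710730762 plane [0.43780882 0.18504803] [0.43092429 0.17307046]
magFL [0.5951713  0.24483746 0.13799628] 0.005486758118077487 plane [0.59378306 0.24718226] [0.60087792 0.24781244]
magFR [0.60201474 0.16018896 0.14239966] 0.02450358615489582 plane [0.59361407 0.16818251] [0.61907806 0.16144599]
front corners [[0.42761918 0.26729992]
 [0.42765602 0.16464636]]
sideplate tops L,R [[0.42915232 0.25992274]
 [0.5560839  0.25914343]
 [0.42918269 0.16770595]
 [0.55596102 0.16744848]]
stop rails base [[0.44905535 0.2269477 ]
 [0.52242581 0.22319387]
 [0.44905687 0.18643932]
 [0.52239269 0.18581964]]
top [366 171   3   4  10] [366.8 172.5] z14 [ 0.6103 -0.202 ] z64 [ 0.6027 -0.1946]
top [369 176   8  18  84] [372.3 184. ] z14 [ 0.5786 -0.2164] z64 [ 0.572  -0.2086]
top [385 178  13  20  93] [389.3 187.2] z14 [ 
[... 511 characters left out ...]
-0.3032] z64 [ 0.6415 -0.3188]
side [332 265   3   2   5] [333.2 265.6] z14 [ 0.546 -0.186] z64 [ 0.5217 -0.2056]
side [344 265   1   1   1] [344. 265.] z14 [ 0.5709 -0.2058] z64 [ 0.5458 -0.2247]
side [346 264   1   1   1] [346. 264.] z14 [ 0.5779 -0.2073] z64 [ 0.5525 -0.2261]
side [349 265  15  11  53] [356.7 270.1] z14 [ 0.5847 -0.2431] z64 [ 0.5592 -0.2607]
side [353 276   1   1   1] [353. 276.] z14 [ 0.5617 -0.25  ] z64 [ 0.5369 -0.2674]
side [367 276   3   2   6] [368.  276.5] z14 [ 0.5923 -0.2801] z64 [ 0.5665 -0.2964]
side [347 285   3   3   5] [348. 286.] z14 [ 0.526  -0.2638] z64 [ 0.5024 -0.2807]
side [374 296   1   2   2] [374.  296.5] z14 [ 0.5542 -0.3363] z64 [ 0.5297 -0.3507]
```

```bash
python3 - <<'E'
from h import *
print(rel([.5365,.2045,.17],np.pi))
E
```

```text
(array([-43.24, -27.21,   6.12]), array([-4.000e-02, -1.000e-02, -2.027e+01]))
```

Call:
{"method": "move_arm", "body": {"series": [-3,-1.9,0.4,0,0,-2,8.5,-7,-4.4,1,0,0,-4,8.5,-11,-6.9,1.6,0,0,-6,8.5,-15,-9.4,2.1,0,0,-8,8.5,-19,-12,2.7,0,0,-10,8.5,-23,-14.5,3.3,0,0,-12,8.5,-27,-17,3.8,0,0,-14,8.5,-31,-19.5,4.4,0,0,-16,8.5]}}

```text
clock: 1.1
position: [0.4495, 0.318, 0.1873]
ee_rot: [3.141, 0.0, 3.069]
contact_force: [1.2, 1.2, -0.2]
width: 0.0847
```

```bash
python3 - <<'E'
from h import *
print(robot.get_obs()['clock'],rel([.5365,.2045,.17],np.pi))
E
```

```text
1.1 (array([ -9.5 , -10.68,   1.73]), array([ 0.03,  0.03, -4.18]))
```

Call:
{"method": "move_arm", "body": {"series": [-3,-3.3,0.5,0,0,-1.3,8.5,-6,-6.7,1,0,0,-2.7,8.5,-8,-9,1.4,0,0,-3.5,8.5,-9.2,-10.3,1.7,0,0,-4.2,8.5,-9.5,-10.7,1.7,0,0,-4.2,8.5,-9.5,-10.7,1.7,0,0,-4.2,8.5]}}

```text
clock: 1.7
position: [0.5352, 0.2054, 0.1703]
ee_rot: [3.141, -0.0, 3.139]
contact_force: [-0.2, 0.4, 0.5]
width: 0.0851
```

```bash
python3 - <<'E'
from h import *
print(rel([.5365,.2045,.088],np.pi))
t,s=cam('top'),cam('side')
c=np.zeros((400,800,3),np.uint8)
c[:,:400]=crop(t,165,140,265,240,4); c[:,400:]=crop(s,205,115,305,215,4)
cv2.imwrite('pics/c2.png',c)
E
```

```text
(array([-0.13, -0.09,  8.23]), array([ 0.01, -0.02, -0.16]))
```

View pics/c2.png

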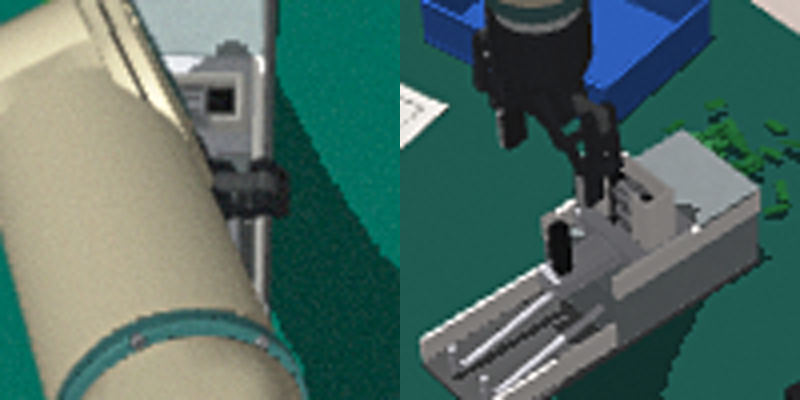

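The gripper is above the knob with its fingers either side of it (side crop, knob at about (558,250)). The path down is clear.

Call:
{"method": "move_arm", "body": {"series": [-0.1,0,2,0,0,0,8.5,-0.1,0,4.5,0,0,0,8.5,-0.1,0,6.5,0,0,0,8.5,-0.1,0,7.7,0,0,0,8.5,-0.1,0,8.2,0,0,0,6,-0.1,0,8.2,0,0,0,4,-0.1,0,8.2,0,0,0,2.5,-0.1,0,8.2,0,0,0,2.5]}}

```text
clock: 2.6
position: [0.5368, 0.206, 0.0893]
ee_rot: [3.141, 0.002, 3.14]
contact_force: [-0.1, 0.1, 0.2]
width: 0.0276
```

```bash
python3 - <<'E'
from h import *
t,s=cam('top'),cam('side'); print(robot.get_obs()['width'],robot.get_obs()['contact_force'])
c=np.zeros((400,800,3),np.uint8)
c[:,:400]=crop(t,165,140,265,240,4); c[:,400:]=crop(s,205,125,305,225,4)
cv2.imwrite('pics/c3.png',c)
E
```

```text
0.024906578350289223 [-0.79220216  0.27566812  0.44706757]
```

View pics/c3.png

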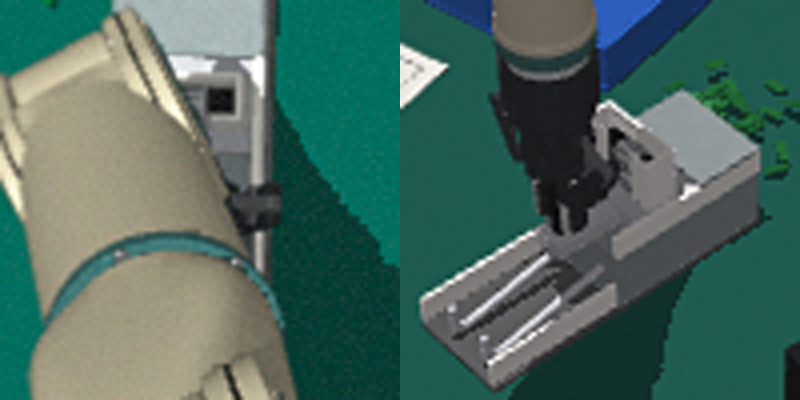

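The fingers stand around the knob with the tongue just below them (side crop, about (575,235)). Now I close.

Call:
{"method": "move_arm", "body": {"series": [0,0,0,0,0,0,1.5,0,0,0,0,0,0,1,0,0,0,0,0,0,1,0,0,0,0,0,0,1,0,0,0,0,0,0,1]}}

```text
clock: 3.2
position: [0.5366, 0.2062, 0.089]
ee_rot: [3.141, 0.001, 3.14]
contact_force: [-1.5, 0.8, 5.7]
width: 0.0166
```

Call:
{"method": "move_arm", "body": {"series": [0.5,0,0,0,0,0,1,1.2,0,0,0,0,0,1,2,0,0,0,0,0,1,2.8,0,0,0,0,0,1,3.6,0,0,0,0,0,1,4.4,0,0,0,0,0,1,5.2,0,0,0,0,0,1,5.8,0,0,0,0,0,1]}}

```text
clock: 4.0
position: [0.4819, 0.2067, 0.0891]
ee_rot: [3.139, 0.008, 3.14]
contact_force: [9.1, 2.1, -0.7]
width: 0.0165
```

Call:
{"method": "move_arm", "body": {"series": [0.4,0,0,0,0,0,1,0.8,0,0,0,0,0,1,1.1,0,0,0,0,0,1,1.3,0,0,0,0,0,1,1.4,0,0,0,0,0,1,1.4,0,0,0,0,0,1,1.4,0,0,0,0,0,1]}}

```text
clock: 4.7
position: [0.4687, 0.2069, 0.0891]
ee_rot: [3.138, 0.009, 3.14]
contact_force: [9.0, 1.4, -1.1]
width: 0.0162
```

Call:
{"method": "move_arm", "body": {"series": [0.2,0,0,0,0,0,1,0.4,0,0,0,0,0,1,0.4,0,0,0,0,0,1,0.4,0,0,0,0,0,1]}}

```text
clock: 5.1
position: [0.4666, 0.2069, 0.0891]
ee_rot: [3.137, 0.012, 3.139]
contact_force: [12.5, 2.2, -5.6]
width: 0.0161
```

```bash
python3 - <<'E'
from h import *
o=robot.get_obs();print(o['position'],o['contact_force'])
t,s=cam('top'),cam('side')
c=np.zeros((400,800,3),np.uint8)
c[:,:400]=crop(t,165,150,265,250,4); c[:,400:]=crop(s,205,125,305,225,4)
cv2.imwrite('pics/c4.png',c)
E
```

```text
[0.46662533 0.20693727 0.08911333] [12.53599646  2.23555434 -5.58485974]
```

View pics/c4.png

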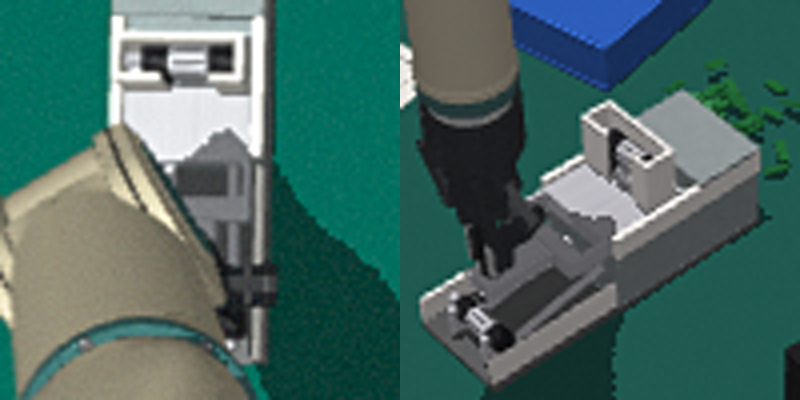

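A connector is in the chute's foot (side crop, about (480,318)). Travel is 70.0 mm and the force has risen to 12.5 N, so the slide is at its stop. Now I ease it home.

Call:
{"method": "move_arm", "body": {"series": [-0.4,0,0,0,0,0,1,-0.9,0,0,0,0,0,1,-1.4,0,0,0,0,0,1,-1.9,0,0,0,0,0,1,-2.4,0,0,0,0,0,1,-2.9,0,0,0,0,0,1,-3.4,0,0,0,0,0,1,-3.9,0,0,0,0,0,1]}}

```text
clock: 6.0
position: [0.5013, 0.2065, 0.089]
ee_rot: [3.14, 0.004, 3.14]
contact_force: [4.3, 1.1, 4.3]
width: 0.0167
```

Call:
{"method": "move_arm", "body": {"series": [-0.5,0,0,0,0,0,1,-1,0,0,0,0,0,1,-1.5,0,0,0,0,0,1,-2,0,0,0,0,0,1,-2.5,0,0,0,0,0,1,-2.9,0,0,0,0,0,1,-3.2,0,0,0,0,0,1,-3.4,0,0,0,0,0,1]}}

```text
clock: 6.8
position: [0.5344, 0.2062, 0.089]
ee_rot: [3.141, 0.002, 3.14]
contact_force: [2.9, 1.3, 6.9]
width: 0.0165
```

Call:
{"method": "move_arm", "body": {"series": [-0.1,0,0,0,0,0,1,-0.2,0,0,0,0,0,1,-0.3,0,0,0,0,0,1,-0.3,0,0,0,0,0,1,-0.3,0,0,0,0,0,1]}}

```text
clock: 7.3
position: [0.5363, 0.2062, 0.089]
ee_rot: [3.141, 0.001, 3.141]
contact_force: [1.0, 0.5, 8.1]
width: 0.0162
```

Call:
{"method": "move_arm", "body": {"series": [-0.1,0,0,0,0,0,1,-0.15,0,0,0,0,0,1,-0.15,0,0,0,0,0,1,-0.15,0,0,0,0,0,1]}}

```text
clock: 7.7
position: [0.5365, 0.2061, 0.089]
ee_rot: [3.141, -0.002, 3.141]
contact_force: [-1.3, 1.2, 10.8]
width: 0.0165
```

Call:
{"method": "move_arm", "body": {"series": [0,0,0,0,0,0,2.5,0,0,0,0,0,0,4,0,0,0,0,0,0,6,0,0,0,0,0,0,6,0,0,-2,0,0,0,6,0,0,-5,0,0,0,6,0,0,-8,0,0,0,6,0,0,-9,0,0,0,6]}}

```text
clock: 8.5
position: [0.539, 0.2061, 0.1809]
ee_rot: [3.14, 0.004, 3.14]
contact_force: [0.5, 0.7, 0.7]
width: 0.0598
```

```bash
python3 - <<'E'
from h import *
print(rel([.4515,.206,.17],np.pi/2))
E
```

```text
(array([ 8.75, -0.03,  1.06]), array([ 0.24,  0.1 , 89.92]))
```

Call:
{"method": "move_arm", "body": {"series": [0,0,0,0,0,8,6,0,0,0,0,0,16,6,0,0,0,0,0,24,6,0,0,0,0,0,32,6,0,0,0,0,0,40,6,0,0,0,0,0,48,6,0,0,0,0,0,56,6,0,0,0,0,0,64,6]}}

```text
clock: 9.3
position: [0.537, 0.2053, 0.1774]
ee_rot: [-3.14, 0.0, 2.017]
contact_force: [0.2, 0.5, 0.4]
width: 0.0601
```

```bash
python3 - <<'E'
from h import *
print(robot.get_obs()['q'].round(2),rel([.4515,.206,.17],np.pi/2))
s=cam('side');cv2.imwrite('pics/c5.png',crop(s,205,125,305,225,5))
f=s['frame'].astype(int)
for p in([.4515,.206,.028],[.4515,.236,.028],[.4515,.176,.028],[.4515,.246,.028],[.4375,.227,.042],[.4375,.185,.042],[.5365,.206,.125]): print(p,((proj(s,p)[0]-[205,125])*5+2).round(0))
E
```

```text
[-0.57  0.6   0.25  1.79 -0.2   0.78  0.22] (array([ 3.75, -7.68,  0.75]), array([-0.11,  0.03, 25.59]))
[0.4515, 0.206, 0.028] [102. 405.]
[0.4515, 0.236, 0.028] [ 73. 380.]
[0.4515, 0.176, 0.028] [131. 431.]
[0.4515, 0.246, 0.028] [ 64. 371.]
[0.4375, 0.227, 0.042] [ 62. 383.]
[0.4375, 0.185, 0.042] [103. 419.]
[0.5365, 0.206, 0.125] [195. 234.]
```

View pics/c5.png

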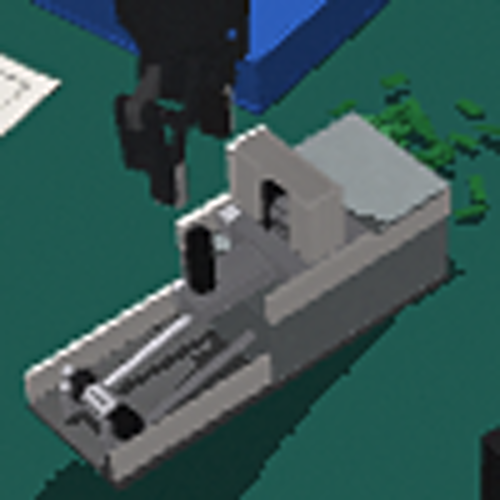

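The connector lies at the foot, seen at (100,402) against (102,405) predicted. The slide is home, with the knob at (198,240). Now I move over the connector.

Call:
{"method": "move_arm", "body": {"series": [0.8,-1.7,0.2,0,0,7,6,1.7,-3.7,0.4,0,0,14,6,2.7,-5.7,0.6,0,0,21,6,3.5,-7.2,0.8,0,0,25.6,6,3.75,-7.7,0.8,0,0,25.6,6,3.75,-7.7,0.8,0,0,25.6,6]}}

```text
clock: 9.95
position: [0.4515, 0.2058, 0.1701]
ee_rot: [-3.141, 0.0, 1.581]
contact_force: [0.4, -0.4, -0.2]
width: 0.0606
```

```bash
python3 - <<'E'
from h import *
print(rel([.4515,.206,.010],np.pi/2))
E
```

```text
(array([ 0.02,  0.02, 16.01]), array([-0.04,  0.02,  0.56]))
```

Call:
{"method": "move_arm", "body": {"series": [0,0,3,0,0,0.5,6,0,0,6.5,0,0,0.5,6,0,0,10,0,0,0.5,6,0,0,12.5,0,0,0.5,6,0,0,14.5,0,0,0.5,6,0,0,15.5,0,0,0.5,6,0,0,15.9,0,0,0.5,6,0,0,15.9,0,0,0.5,6]}}

```text
clock: 10.75
position: [0.4527, 0.2056, 0.0113]
ee_rot: [3.141, -0.0, 1.568]
contact_force: [0.0, -0.6, -0.2]
width: 0.0599
```

Call:
{"method": "move_arm", "body": {"series": [0,0,0,0,0,0,4,0,0,0,0,0,0,3,0,0,0,0,0,0,2.4,0,0,0,0,0,0,1.8,0,0,0,0,0,0,1.2,0,0,0,0,0,0,1.2,0,0,0,0,0,0,1.2,0,0,0,0,0,0,1.2]}}

```text
clock: 11.55
position: [0.4523, 0.206, 0.012]
ee_rot: [3.141, -0.001, 1.568]
contact_force: [-1.2, 0.1, 5.7]
width: 0.0184
```

```bash
python3 - <<'E'
from h import *
o=robot.get_obs();print(o['position'],o['contact_force'],o['width'])
s=cam('side');cv2.imwrite('pics/c6.png',crop(s,205,125,305,225,5))
E
```

```text
[0.45225595 0.20602524 0.01197737] [-1.18946645  0.13170237  5.65226271] 0.018362209442371824
```

View pics/c6.png

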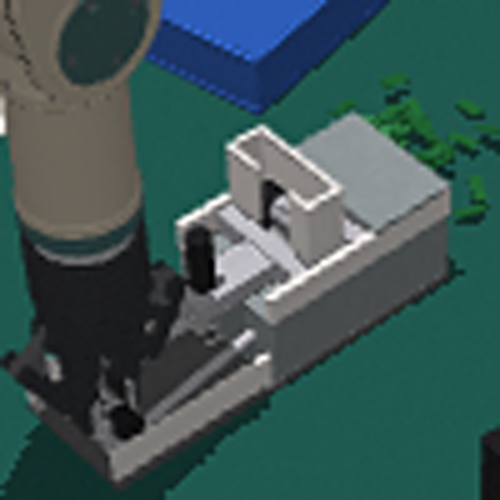

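The connector is held: the width is 18.4 mm and the knob read 1.5 mm small too. Its black end shows at (125,415). Now I lift.

Call:
{"method": "move_arm", "body": {"series": [0,0,-0.5,0,0,0,1.2,0,0,-1.5,0,0,0,1.2,0,0,-3,0,0,0,1.2,0,0,-5,0,0,0,1.2,0,0,-8,0,0,0,1.2,0,0,-11,0,0,0,1.2,0,0,-14,0,0,0,1.2,0,0,-16,0,0,0,1.2]}}

```text
clock: 12.4
position: [0.4524, 0.2058, 0.1739]
ee_rot: [3.14, -0.001, 1.568]
contact_force: [0.5, 0.6, -0.9]
width: 0.018
```

```bash
python3 - <<'E'
from h import *
o=robot.get_obs();print(o['width'])
print(rel([.568,-.232,.17],np.radians(90-13.5)))
print(rel([.46,-.03,.19],np.radians(90)))
E
```

```text
0.018043231419644402
(array([-43.74,  11.7 ,   0.36]), array([ 0.1 , -0.08, 13.32]))
(array([-23.58,   0.84,  -1.64]), array([ 0.11, -0.07, -0.18]))
```

Call:
{"method": "move_arm", "body": {"series": [-2,0.5,-1,0,0,0,1.2,-5,1.3,-2,0,0,1,1.2,-8.5,2.3,-2.5,0,0,2,1.2,-12.5,3.4,-2.5,0,0,4,1.2,-16.5,4.4,-2.5,0,0,5,1.2,-20.5,5.5,-2.5,0,0,6,1.2,-24.5,6.6,-2.5,0,0,7.5,1.2,-28.5,7.6,-2.5,0,0,9,1.2]}}

```text
clock: 13.2
position: [0.5271, -0.0811, 0.197]
ee_rot: [3.141, -0.0, 1.41]
contact_force: [0.5, 0.4, -0.4]
width: 0.018
```

```bash
python3 - <<'E'
from h import *
print(rel([.568,-.232,.13],np.radians(90-13.5)))
E
```

```text
(array([-14.25,   6.45,   6.69]), array([ 0.01, -0.02,  4.27]))
```

Call:
{"method": "move_arm", "body": {"series": [-4,1.8,0,0,0,1.5,1.2,-8,3.6,0,0,0,3,1.2,-11,5,1,0,0,4,1.2,-13,5.9,3,0,0,4.3,1.2,-14,6.35,5,0,0,4.3,1.2,-14.25,6.45,6.3,0,0,4.3,1.2,-14.25,6.45,6.7,0,0,4.3,1.2,-14.25,6.45,6.7,0,0,4.3,1.2]}}

```text
clock: 14.0
position: [0.5678, -0.2291, 0.1291]
ee_rot: [-3.14, -0.001, 1.337]
contact_force: [0.0, 0.1, -0.7]
width: 0.0182
```

```bash
python3 - <<'E'
from h import *
o=robot.get_obs();print(o['position'],o['ee_rot'],o['width'])
t,s=cam('top'),cam('side')
c=np.zeros((500,800,3),np.uint8)
c[:,:400]=crop(t,340,140,420,240,5); c[:,400:]=crop(s,315,215,395,315,5)
cv2.imwrite('pics/c7.png',c)
Rt=R.from_euler('xyz',o['ee_rot']); p=o['position']
for d in([0,0,-.016],[-.03,0,-.016],[.03,0,-.016],[.04,0,-.016]):
    P=p+Rt.apply(d); print(d,P.round(3),'side',((proj(s,P)[0]-[315,215])*5+2+[400,0]).round(0),'top',((proj(t,P)[0]-[340,140])*5+2).round(0))
E
```

```text
[ 0.56781355 -0.22906584  0.12912305] [-3.14019259e+00 -9.44820012e-04  1.33680075e+00] 0.0182174125823436
[0, 0, -0.016] [ 0.568 -0.229  0.145] side [594. 141.] top [237. 204.]
[-0.03, 0, -0.016] [ 0.561 -0.258  0.145] side [625. 180.] top [296. 218.]
[0.03, 0, -0.016] [ 0.575 -0.2    0.145] side [564. 103.] top [178. 190.]
[0.04, 0, -0.016] [ 0.577 -0.19   0.145] side [554.  91.] top [158. 185.]
```

View pics/c7.png

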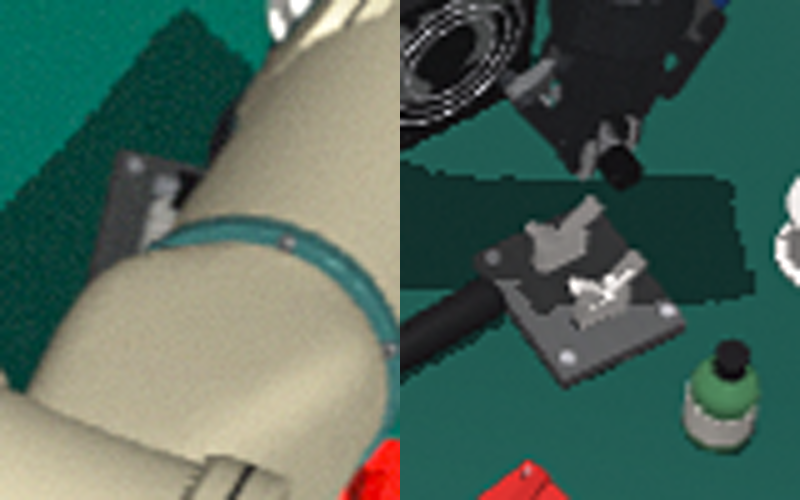

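The held connector's near end is at side (624,170), as predicted, above the grey cradle. The line of the supports matches. I lower to just above the seat, then creep down until it touches.

Call:
{"method": "move_arm", "body": {"series": [-0.2,0,1.5,0,0,0,1.2,-0.2,0,3.5,0,0,0,1.2,-0.2,0,5.5,0,0,0,1.2,-0.2,0,7,0,0,0,1.2,-0.2,0,7.8,0,0,0,1.2,-0.2,0,8.2,0,0,0,1.2,-0.2,0,8.2,0,0,0,1.2]}}

```text
clock: 14.8
position: [0.5676, -0.2325, 0.0471]
ee_rot: [-3.141, 0.0, 1.336]
contact_force: [-0.1, -0.1, -0.1]
width: 0.0176
```

```bash
python3 - <<'E'
from h import *
o=robot.get_obs();print(o['position'],o['ee_rot'],o['contact_force'],o['width'])
t,s=cam('top'),cam('side')
c=np.zeros((600,800,3),np.uint8)
c[:]=crop(s,325,235,405,295,10)
cv2.imwrite('pics/c8.png',c)
E
```

```text
[ 0.56760547 -0.2324825   0.04705952] [-3.14130364e+00  3.43939025e-05  1.33562270e+00] [-0.05619489 -0.13750678 -0.12902556] 0.017635583289825965
```

View pics/c8.png

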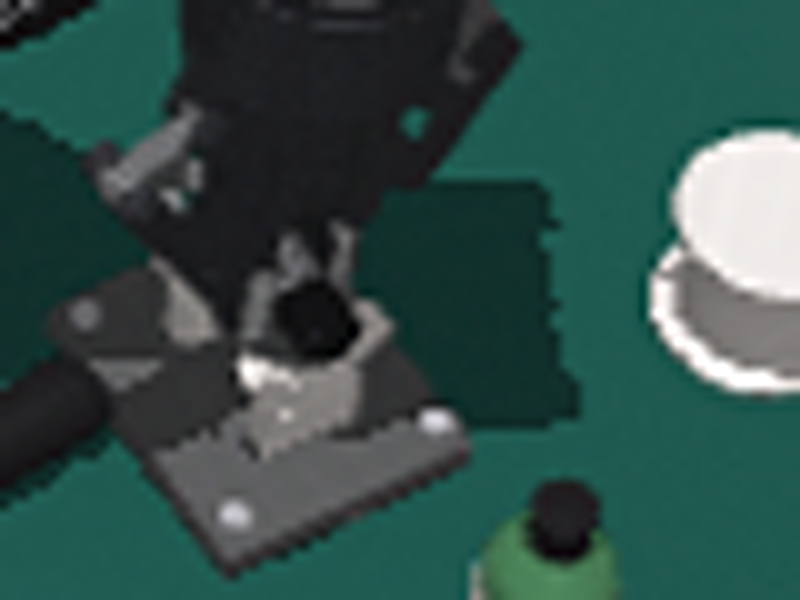

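The connector's black end sits over the near V, centred on it at (318,320), about 11 mm above the seat. I keep easing down.

Call:
{"method": "move_arm", "body": {"series": [0,0,0.2,0,0,0,1.2,0,0,0.4,0,0,0,1.2,0,0,0.6,0,0,0,1.2,0,0,0.8,0,0,0,1.2,0,0,0.9,0,0,0,1.2,0,0,0.9,0,0,0,1.2]}}

```text
clock: 15.5
position: [0.5675, -0.2324, 0.0381]
ee_rot: [-3.141, -0.0, 1.336]
contact_force: [-0.3, -0.7, -0.8]
width: 0.0182
```

Call:
{"method": "move_arm", "body": {"series": [0,0,0.1,0,0,0,1.2,0,0,0.2,0,0,0,1.2,0,0,0.2,0,0,0,1.2,0,0,0.2,0,0,0,1.2]}}

```text
clock: 15.9
position: [0.5677, -0.2325, 0.0367]
ee_rot: [3.141, -0.0, 1.336]
contact_force: [-0.1, 0.2, 5.3]
width: 0.0184
```

Call:
{"method": "move_arm", "body": {"series": [0,0,0.05,0,0,0,1.2,0,0,0.05,0,0,0,1.2]}}

```text
clock: 16.1
position: [0.5677, -0.2324, 0.0366]
ee_rot: [3.141, -0.0, 1.336]
contact_force: [-3.3, 0.7, 9.3]
width: 0.0179
```

Call:
{"method": "move_arm", "body": {"series": [0,0,0,0,0,0,2.2,0,0,0,0,0,0,2.6,0,0,0,0,0,0,3.2,0,0,0,0,0,0,4,0,0,0,0,0,0,5,0,0,0,0,0,0,5,0,0,0,0,0,0,5]}}

```text
clock: 16.8
position: [0.5676, -0.2324, 0.0357]
ee_rot: [-3.141, 0.0, 1.336]
contact_force: [0.9, 0.0, -0.4]
width: 0.0501
```

Call:
{"method": "move_arm", "body": {"series": [0,0,-0.5,0,0,0,5,0,0,-1.5,0,0,0,5,0,0,-4,0,0,0,5,0,0,-8,0,0,0,5,0,0,-12,0,0,0,5,0,0,-16,0,0,0,5,0,0,-16,0,0,0,5]}}

```text
clock: 17.5
position: [0.571, -0.2347, 0.2026]
ee_rot: [3.13, 0.002, 1.335]
contact_force: [0.4, -0.6, 0.5]
width: 0.0497
```

Call:
{"method": "move_arm", "body": {"series": [4,0,0,0,0,0,5,8,0,0,0,0,0,5,12,-2,0,0,0,0,5,16,-4,0,0,0,0,5,20,-6,0,0,0,0,5,24,-8,0,0,0,0,5,26,-9,0,0,0,0,5,26,-9,0,0,0,0,5]}}

```text
clock: 18.3
position: [0.5395, 0.0464, 0.1957]
ee_rot: [-3.14, -0.002, 1.343]
contact_force: [-0.2, 0.2, -0.7]
width: 0.05
```

```bash
python3 - <<'E'
from h import *
o=robot.get_obs();print(o['clock'],o['position'],o['ee_rot'])
t,s=cam('top'),cam('side')
c=np.zeros((600,800,3),np.uint8)
c[:500,:400]=crop(t,358,165,408,215,8)[:400].repeat(1,0)[:500] if False else 0
a=crop(t,358,165,408,215,8); b=crop(s,325,240,375,300,8)
c[:400,:400]=a; c[:480,400:]=b
cv2.imwrite('pics/c9.png',c)
E
```

```text
18.3 [0.53950734 0.04639263 0.19570457] [-3.13961422e+00 -2.34730021e-03  1.34265786e+00]
```

View pics/c9.png

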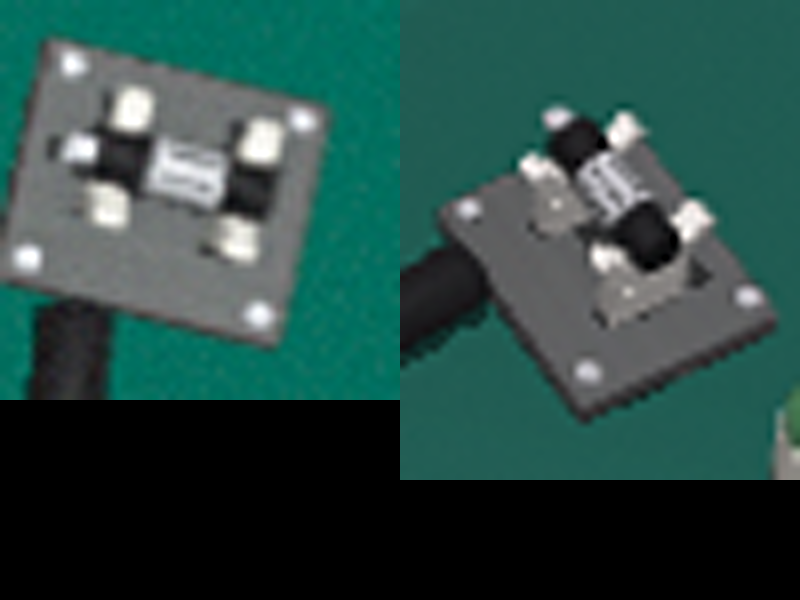

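Top crop: the connector lies in both Vs with its tail to the left, towards the fan. The body centre is at about (185,171) and the support midpoint at (185,173), so centring is within about 1 mm. Last check, without viewing: the bystanders and the feeder against the first images.

```bash
python3 - <<'E'
from h import *
for n,bx in(('top',{'bottle':(410,178,432,200),'spool':(392,124,424,156),'screwdriver':(357,206,374,270),'magazine':(192,156,234,182),'knob':(203,184,222,206)}),
            ('side',{'bottle':(368,280,392,308),'spool':(386,244,416,276),'screwdriver':(282,270,332,306),'magazine':(245,145,285,185),'knob':(236,165,254,188)})):
    a=cv2.imread(f'pics/{n}0.png').astype(int); b=cam(n)['frame'][:,:,::-1].astype(int)
    for k,(x0,y0,x1,y1) in bx.items(): d=abs(a-b).max(2)[y0:y1,x0:x1]; print(n,k,'changed frac',(d>40).mean().round(3))
E
```

```text
top bottle changed frac 0.0
top spool changed frac 0.0
top screwdriver changed frac 0.0
top magazine changed frac 0.098
top knob changed frac 0.0
side bottle changed frac 0.0
side spool changed frac 0.0
side screwdriver changed frac 0.0
side magazine changed frac 0.422
side knob changed frac 0.0
```

```bash
python3 -c "
from rig import robot
print(robot.get_obs()['clock'],robot.get_obs()['contact_force']); print(robot.job_done())"
```

```text
18.5 [ 0.55253807 -0.16994654  0.20798188]
the job is handed in; nothing more can be done
None
```

The connector is in the cradle, resting in both V supports with its tail towards the fan, and the job was handed in at 18.5 s.

- **Slide:** I pulled it 70.0 mm, and the force rose to 12.5 N at the stop. I eased it back while still gripping it, until the force reversed at home. The knob's pixels match the first images in both views.
- **Placing:** I lowered the connector until it touched (5 N, then 9 N) and only then opened the fingers. In the top view it is centred between the supports to about 1 mm.
- **Bystanders:** the bottle, screwdriver and spool show no changed pixels in either view.
- **Magazine:** its area did change, by 10% (top view) and 42% (side view). I put this down to the stack dropping one place and the arm or its shadow. I did not view that area again after the placing, so the two remaining connectors are not checked at the end. They appeared undisturbed in the pictures taken during the pick.

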